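# Shut the marked air valve under a sliding cover

### The job

Shut off the air to the paste dispenser: push the manifold box's cover all the way back to uncover the valves, then push the handle with the round disc on its end round to the left until it is fully shut against its stop. Only push: do not lift the cover off the box, leave the two plain handles as they are, and do not disturb anything else on the bench.

Things in the scene. Friction and masses are not known exactly. Their poses are not given: they have to be found in the camera images.
- manifold_box: Grey steel air manifold box fixed to the bench, 296 mm deep (x), 338 wide (y), 69 high. Origin: under its middle, where compartment and deck meet; x to its rear (away from the robot at yaw 0), y left, z up; turned up to 20 degrees either way. Rear half: closed flat deck at z 60 mm, onto which the cover slides between side guide walls (top z 69) to a rear stop wall.
- compartment (a point): Middle of the floor of the open-topped valve compartment, the front half of the box (axes as the box's; z 5 mm, 65 mm in front of the box's origin). Inside it is 130 mm deep (x) and 310 mm wide (y); its rim is at z 60 mm. It holds three valve handles side by side, hidden by the cover at the start.
- cover: Loose flat aluminium cover, 146 mm deep (x), 324 wide (y), 6 thick, about 0.45 kg, lying on the box rim at z 60 mm over the compartment, axes along the box's. Origin: centre of the underside. It slides to the rear of the box (+x) by 130 to 143 mm until it meets the rear stop wall; its origin is then at x = +77 mm in the box's frame.
- cover_lip (a point): Middle of the front (-x) face of the raised lip on top of the cover, the face to push. The lip is 120 mm long along y, 10 mm thick and stands 15 mm above the plate (top at z 81 mm); this point is half-way up it, 55 mm in front of the cover's centre.
- disc_handle (a joint): Turn of the steel valve handle marked by a round disc (28 mm across, 20 high) on its end. 0 = open, pointing to the front of the box (its -x); pi/2 = shut, at the stop, pointing to the box's left (+y): it shuts clockwise seen from above. Starts at 0 to 0.2, stays where left; takes about 2 to 3 N at the disc.
- disc_axis (a point): On the vertical turning axis of the disc handle, at its top (z 51 mm). The three handles' axes stand 35 mm in front of the box's origin, at y = -100, -10 and +80 mm; which is where varies. The bar is 12 mm wide, z 33 to 51 mm, and reaches 62 mm from the axis. Below: brass valve body up to z 29 mm within 25 mm of the axis, thin pipe along x up to z 23 mm.
- disc_end (a point): Centre of the disc on the marked handle, 58 mm from the axis, at z 51 mm (the disc's top is 2 mm higher).
- plain1_end (a point): Near the end of a plain handle (straight bar without a disc, otherwise like the marked one, about open), 58 mm from its axis, at z 51 mm. To be left as it is.
- plain2_end (a point): Near the end of a plain handle (straight bar without a disc, otherwise like the marked one, about open), 58 mm from its axis, at z 51 mm. To be left as it is.
- plain1_axis (a point): Turning axis of that first plain handle, at z 51 mm.
- plain2_axis (a point): Turning axis of the second plain handle, at z 51 mm.
- syringe: White solder-paste syringe lying on the bench, 160 mm long along its x, 22 mm thick (flange 36 mm). Origin under it at the barrel's middle. Bystander, loose.
- flux_jar: Closed jar, 48 mm across, 60 mm high, origin at the centre of its underside. Bystander, loose.
- nozzle_cup: Clear cup, 56 mm across, 50 mm high, origin at the centre of its underside. Bystander, loose.
- part_reel: Black component reel lying flat, 90 mm across, 12 mm high, origin at the centre of its underside. Bystander, loose.
- screwdriver: Screwdriver lying along its x, 150 mm long. Bystander, loose.
- circuit_board: Small copper-coloured circuit board, 50 x 50 x 7 mm, lying flat, origin at the centre of its underside. Bystander, loose.
- solvent_bottle: Bottle, 50 mm across, 100 mm high, standing behind the box, origin at the centre of its underside. Bystander, loose.

How it is judged:
On the way, in this order (a step that is already met when the one before it is completed fails the run):
1. the cover is slid back off the valve compartment while the marked handle is still open (x of cover in the frame of manifold_box above 0.06 m and value of joint disc_handle below 0.6 rad and z of cover in the frame of manifold_box between 0.056 and 0.064 m and angle between cover's own z axis and vertical below 0.04 rad), for 0.2 s.
2. the disc-ended handle is pushed fully shut (value of joint disc_handle above 1.47 rad and x of cover in the frame of manifold_box above 0.06 m), for 0.2 s.
At the end, for the whole second after the job is handed in: The disc-ended handle stands within about 0.1 rad (6 degrees) of its shut stop; the cover lies flat on the box, at rest, slid back to within 17 mm of its rear stop; the ends of the two plain handles are within 15 mm of where they began (all of step 2 and velocity of joint disc_handle below 0.05 rad/s and z of cover in the frame of manifold_box between 0.056 and 0.064 m and angle between cover's own z axis and vertical below 0.04 rad and linear speed of cover below 0.01 m/s and distance of each of plain1_end, plain2_end from where it was at the start of the episode below 0.015 m); the robot touches nothing.
It fails at once if the cover is lifted or tipped off the box (more than 12 mm up or 0.12 rad) (z of cover in the frame of manifold_box above 0.072 m or angle between cover's own z axis and vertical above 0.12 rad).
It fails at once if a plain handle is turned (its end moves more than 25 mm) (distance of any of plain1_end, plain2_end from where it was at the start of the episode above 0.025 m).
It fails at once if a bystander is lifted, carried or pushed more than 25 mm, or a standing one is tipped (distance of any of syringe, flux_jar, nozzle_cup, part_reel, screwdriver, circuit_board, solvent_bottle from where it was at the start of the episode above 0.025 m or angle between any of flux_jar, nozzle_cup, solvent_bottle's own z axis and vertical above 0.5 rad).
It also fails if it takes over 51 s, if anything falls off the work surface, if the arm or the gripper's body presses on something with over 40 N, if the wrist force passes 120 N, or if a joint passes its speed limit or range.

### The arm

A 7-joint arm with a two-finger parallel gripper is mounted at the origin on the work surface. World frame = base frame: x ahead of the robot, y to its left, z up, the work surface at z = 0. Lengths are in m, angles in rad, forces in N, time in s.
With the tool pointing down it reaches from about 0.35 to 0.9 m from the base axis. Payload 7.2 kg.
Tool frame: the origin (TCP) lies midway between the tips of the shut fingers; the grasp point (between the pads) lies ctrl.pinch_z behind it (ctrl.pinch_z is the distance from the TCP to the grasp point, in m); z points along the fingers, y is the line along which they close (so a half turn about z gives the same grasp; the last joint's range is limited). The gripper opens to 88 mm and grips with 3 to 60 N. Pads are 20 mm wide; open, the fingers measure 115 mm over their backs; the gripper's body (75 mm by 178 mm) begins 61 mm behind the grasp point.
Start: joints at [1.171, 0.411, -0.013, 1.596, 0.006, 1.134, -0.082], TCP at [0.204, -0.591, 0.223] pointing down, gripper open.
Joint ranges: [-2.95, 2.95], [-0.29, 1.99], [-1.47, 1.44], [0.14, 2.54], [-1.03, 4.17], [0.13, 1.85], [-2.86, 2.86]. Speed limits (rad/s): [2.39, 2.39, 3.01, 3.01, 3.14, 3.14, 3.14].

### API

Orientations are given as a 3x3 rotation matrix whose columns are the frame's x, y, z axes.
In Python, from cell import ctrl gives the robot as it stands.
- The arm moves only by the tool carry_out, never from a script. Its argument "steps" is a list of rows, each a list of 3 entries, a list of its own where there are three numbers: the shift along the tool's x, y, z in units of 30 mm (1.0 is 30 mm), then the turn about the tool's z in units of 8 degrees (1.0 is 8 degrees), then the opening, from -1 (shut) to 1 (fully open). In form: [[[dx, dy, dz], yaw, jaw], ...]. A call has exactly 8 rows; each row shifts and turns the commanded pose from where the row before left it, along the tool's axes as they then stand; what a row does not reach is not made up. A row lasts 1/8 s, in which the tool goes at most 62.5 mm and 10.7 degrees, less where a joint would pass 70% of its speed; a pose out of reach is approached as far as the arm can. A call is refused whole if a number of a shift passes 1 or a number of a turn 1, either way. A call with a gripper value outside its range is refused whole. The fingers move at their own pace and stop on an object; "force" is the grip in N (left out, the last holds). Time passes only in rows, so rows that do not move let the fingers close, or fill a call up. It gives the time, the measured TCP pose, the force, the opening and the grip force at its end, in the units of the state.
- ctrl.get_state(): the state, without advancing time (a new reading comes with each control period).
- ctrl.camera(name): name is "scene" or "top" or "wrist"; returns a dict with "img" (420x560x3 uint8, red, green, blue), "depth" (420x560 float32, m along the optical axis (not along the pixel's ray), 0 where there is no reading), "vertical_fov" (degrees; the focal length in pixels is half the picture's height over the tangent of half this angle, whatever the lens; pixels are square), "cx", "cy" (the principal point, pixels), "R" (3x3) and "t" (3): a world point X has camera coordinates R X + t. Camera axes: x right, y down, z forward; pixel columns grow to the right and rows downward; lengths in m; the calibration is good to about 2 mm. A picture is of the moment at which its call begins.
- ctrl.hand_in(): hands the job in; it is judged then, once.
The state is a dict: "t": time; "joint_positions": joint angles; "dq": joint speeds; "joint_torque": joint torques, N m; "position": TCP position; "eef_rot": TCP orientation; "ft_force": force on the tool from outside, world axes, zero at the start; "moment": the same for the moment, N m; "opening": finger opening in m; "gripper_force": force on a finger pad.
Only numpy, scipy, OpenCV 4.12 (cv2) and the standard library are available. Lean on these libraries where they do the work, as an engineer would, in place of code of your own. Each camera call takes 0.05 s, during which the arm holds its last target. There are 200 camera calls.

## Working session

There is one attempt and no reset: what is moved stays moved. The work goes in short steps, Python scripts to look and compute and a tool call to move; the robot and the scene stay as the last step left them, time stands still between calls to the robot, and variables do not carry over. Pictures are saved under pics/ and viewed, at most 10 in all, crops included, and the job is handed in when it is done.

Besides the shell and the picture viewer there is one more tool, called after "Request:" in YAML: its name, and indented under it one key for each argument. carry_out: Moves the arm, as the interface text tells. Its arguments: {"type":"object","properties":{"steps":{"type":"array","items":{"type":"array"}},"force":{"type":"number"}},"required":["steps"]}

```bash
ls; mkdir -p pics
cat > h.py <<'E'
import numpy as np, cv2
from cell import ctrl
def cam(n):
    c=ctrl.camera(n); c['f']=c['img'].shape[0]/2/np.tan(np.radians(c['vertical_fov'])/2); return c
def save(c,p): cv2.imwrite(p,c['img'][:,:,::-1])
def ray(c,u,v,z):
    d=c['R'].T@np.array([(u-c['cx'])/c['f'],(v-c['cy'])/c['f'],1]); o=-c['R'].T@c['t']
    return o+d*(z-o[2])/d[2]
def cloud(c):
    v,u=np.mgrid[:420,:560]; d=c['depth']
    P=np.stack([(u-c['cx'])/c['f']*d,(v-c['cy'])/c['f']*d,d],-1)
    return (P-c['t'])@c['R']
E
python3 - <<'E'
from h import *
for n in('top','scene'):
    c=cam(n); save(c,f'pics/{n}1.png'); np.savez(f'{n}1.npz',**c)
s=ctrl.get_state(); print(s['t'],s['position'],s['eef_rot'],s['opening'],ctrl.pinch_z)
E
```

```text
pics
0.1 [ 0.20340017 -0.59051526  0.22191005] [[ 9.45461119e-01  3.25734484e-01 -5.63460617e-04]
 [ 3.25734952e-01 -9.45460244e-01  1.29133628e-03]
 [-1.12096854e-04 -1.40444707e-03 -9.99999007e-01]] 0.08796316868461733 0.0187
```

View pics/top1.png

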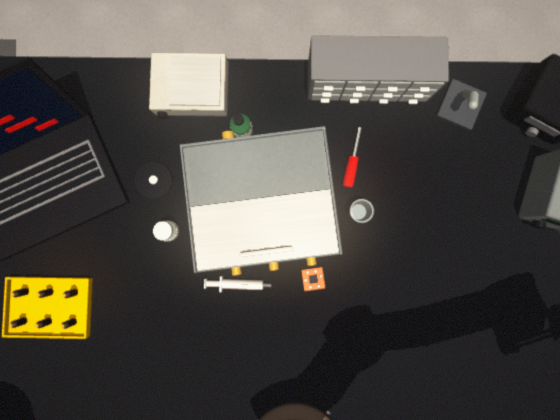

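View pics/scene1.png

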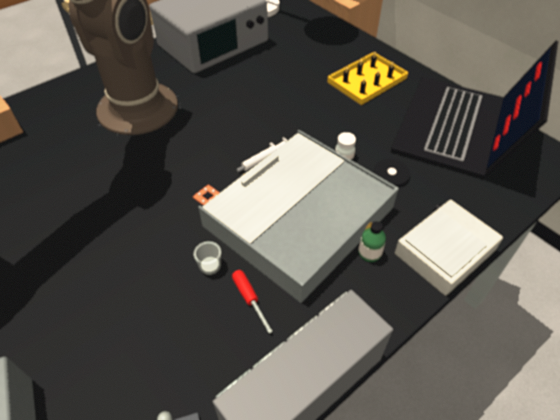

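The top view shows the box with corners at about (181,145), (325,128), (341,254) and (194,271). The white cover is on its front half, and the lip runs from (240,251) to (292,247). The syringe (235,285) and board (313,279) lie just in front of the box.

Run:
```python
from h import *
c=dict(np.load('top1.npz')); 
P=cloud(c); img=c['img'].astype(int)
print('cam',-c['R'].T@c['t'], c['f'])
m=((img.min(2)>170)&(P[...,2]>.05)&(P[...,2]<.09)).astype(np.uint8); m[:, :170]=0;m[:120]=0
n,l,s,_=cv2.connectedComponentsWithStats(m); k=1+s[1:,4].argmax(); m=l==k
cn=max(cv2.findContours(m.astype(np.uint8),0,2)[0],key=cv2.contourArea)[:,0]
w=np.array([ray(c,u,v,.066)[:2] for u,v in cn]).astype(np.float32)
r=cv2.minAreaRect(w); print('cover',r,cv2.boxPoints(r))
for q in [(181,145),(325,128),(341,254),(194,271)]: print('corner',ray(c,*q,.069 if q[1]<200 else .06))
# lip by height
L=(P[...,2]>.074)&(P[...,2]<.09); L[:235]=0; L[265:]=0;L[:,:200]=0;L[:,335:]=0
q=P[L]; print('lip',len(q),q.mean(0)if len(q) else 0, cv2.boxPoints(cv2.minAreaRect(q[:,:2].astype(np.float32))))
for n_,q in dict(syr0=(205,284),syr1=(271,286),board=(313,279)).items(): print(n_,ray(c,*q,.01))
```

```text
cam [0.51555771 0.02913114 0.97157376] 395.46956948151114
cover ((0.5227434039115906, 0.08048482239246368), (0.1495152711868286, 0.3249855935573578), 8.120962142944336) [[ 0.42578113  0.23078763]
 [ 0.4716897  -0.09093902]
 [ 0.6197057  -0.06981799]
 [ 0.5737971   0.25190866]]
corner [0.71419387 0.27562597 0.069     ]
corner [ 0.75837856 -0.05707761  0.069     ]
corner [ 0.46847595 -0.09700557  0.06      ]
corner [0.42449995 0.2391165  0.06      ]
lip 243 [0.47381551 0.07371032 0.08116502] [[0.46039107 0.13175336]
 [0.47713503 0.01449748]
 [0.48701432 0.01590823]
 [0.47027037 0.13316411]]
syr0 [0.38884091 0.22315392 0.01      ]
syr1 [0.38665456 0.06389649 0.01      ]
board [ 0.4049749  -0.03695607  0.01      ]
```

Request:
carry_out:
  steps:
    - [[0, 0, 0], 0.7, 1]
    - [[1, -0.5, 0], 0.68, 1]
    - [[1, -1, 0], 0, 1]
    - [[1, -1, 0], 0, 1]
    - [[1, -1, 0], 0, 1]
    - [[1, -1, 0], 0, 1]
    - [[1, -1, 0], 0, 1]
    - [[1, -1, 0], 0, 1]

```text
t: 1.1
position: [0.3831, -0.3648, 0.2224]
eef_rot: [[0.99, 0.139, -0.0], [0.139, -0.99, 0.0], [-0.0, -0.0, -1.0]]
ft_force: [0.1, 0.0, -0.1]
opening: 0.088
gripper_force: 0.0
```

Request:
carry_out:
  steps:
    - [[1, -1, 0], 0, 1]
    - [[1, -1, 0], 0, 1]
    - [[1, -1, 0], 0, 1]
    - [[0.5, -1, 0], 0, 1]
    - [[0, -1, 0], 0, 1]
    - [[0, -1, 0], 0, 1]
    - [[0, -1, 0], 0, 1]
    - [[0, -1, 0], 0, 1]

```text
t: 2.1
position: [0.4528, -0.1129, 0.2224]
eef_rot: [[0.99, 0.139, -0.001], [0.139, -0.99, 0.0], [-0.001, -0.0, -1.0]]
ft_force: [0.3, -0.2, 0.1]
opening: 0.0884
gripper_force: 0.0
```

Request:
carry_out:
  steps:
    - [[0.3, -1, 0], 0, 1]
    - [[0.3, -1, 0], 0, 1]
    - [[0, -1, 0.5], 0, 1]
    - [[0, -1, 0.5], 0, 1]
    - [[0, -1, 0.5], 0, 1]
    - [[0, -0.9, 0.5], 0, 1]
    - [[0, 0, 0.5], 0, 1]
    - [[0, 0, 0], 0, 1]

```text
t: 3.1
position: [0.4457, 0.0629, 0.1465]
eef_rot: [[0.99, 0.139, -0.003], [0.138, -0.99, -0.001], [-0.003, 0.0, -1.0]]
ft_force: [-0.0, -0.3, 0.1]
opening: 0.0879
gripper_force: 0.0
```

Run:
```python
from h import *
c=cam('wrist'); save(c,'pics/w1.png'); print(ctrl.get_state()['position'])
P=cloud(c); L=(P[...,2]>.076)&(P[...,2]<.09)&(abs(P[...,0]-.474)<.03)&(abs(P[...,1]-.073)<.09)
q=P[L]; print(len(q)); 
if len(q): print(q.mean(0),cv2.boxPoints(cv2.minAreaRect(q[:,:2].astype(np.float32))))
```

```text
[0.44636436 0.0628069  0.14724166]
2924
[0.47513631 0.07254944 0.08009958] [[0.4612079  0.13143733]
 [0.47809693 0.01245789]
 [0.48826692 0.0139015 ]
 [0.47137788 0.13288094]]
```

View pics/w1.png

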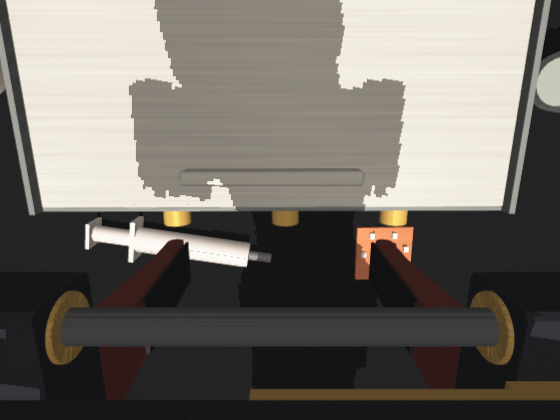

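Picture: lip at rows 170-185, columns 180-362, centred between the fingers and parallel to them. Syringe and board are clear of them. I'll lower the fingers in front of the lip.

Request:
carry_out:
  steps:
    - [[0, -0.2, 0.6], 0, 1]
    - [[0, 0, 0.7], 0, 1]
    - [[0, 0, 0.7], 0, 1]
    - [[0, 0, 0.45], 0, 1]
    - [[0, 0, 0], 0, 1]
    - [[0.2, 0, 0], 0, 1]
    - [[0.2, 0, 0], 0, 1]
    - [[0.1, 0, 0], 0, 1]

```text
t: 4.15
position: [0.4594, 0.0716, 0.0743]
eef_rot: [[0.99, 0.139, -0.003], [0.139, -0.99, -0.001], [-0.003, 0.001, -1.0]]
ft_force: [-7.5, -1.5, 6.1]
opening: 0.0878
gripper_force: 3.9
```

Request:
carry_out:
  steps:
    - [[0.2, 0, 0], 0, 1]
    - [[0.3, 0, 0], 0, 1]
    - [[0.4, 0, 0], 0, 1]
    - [[0.4, 0, 0], 0, 1]
    - [[0.4, 0, 0], 0, 1]
    - [[0.4, 0, 0], 0, 1]
    - [[0.4, 0, 0], 0, 1]
    - [[0.3, 0, 0], 0, 1]

```text
t: 5.15
position: [0.5438, 0.0835, 0.0741]
eef_rot: [[0.99, 0.139, -0.001], [0.139, -0.99, -0.0], [-0.001, 0.0, -1.0]]
ft_force: [-7.1, -0.3, 5.4]
opening: 0.0877
gripper_force: 3.4
```

Request:
carry_out:
  steps:
    - [[0.3, 0, 0], 0, 1]
    - [[0.3, 0, 0], 0, 1]
    - [[0.25, 0, 0], 0, 1]
    - [[0.2, 0, 0], 0, 1]
    - [[0.15, 0, 0], 0, 1]
    - [[0.1, 0, 0], 0, 1]
    - [[0.1, 0, 0], 0, 1]
    - [[0.1, 0, 0], 0, 1]

```text
t: 6.15
position: [0.5879, 0.0897, 0.0742]
eef_rot: [[0.99, 0.139, -0.002], [0.139, -0.99, -0.0], [-0.002, 0.0, -1.0]]
ft_force: [-5.8, 0.1, 4.0]
opening: 0.0877
gripper_force: 3.0
```

Request:
carry_out:
  steps:
    - [[0.1, 0, 0], 0, 1]
    - [[0.1, 0, 0], 0, 1]
    - [[0.05, 0, 0], 0, 1]
    - [[0.05, 0, 0], 0, 1]
    - [[0.05, 0, 0], 0, 1]
    - [[0.05, 0, 0], 0, 1]
    - [[0, 0, 0], 0, 1]
    - [[0, 0, 0], 0, 1]

```text
t: 7.15
position: [0.5964, 0.0908, 0.0741]
eef_rot: [[0.99, 0.139, -0.008], [0.139, -0.99, -0.002], [-0.008, 0.001, -1.0]]
ft_force: [-17.9, -2.3, 14.7]
opening: 0.0882
gripper_force: 8.8
```

Request:
carry_out:
  steps:
    - [[-0.3, 0, 0], 0, 1]
    - [[-0.5, 0, 0], 0, 1]
    - [[-0.5, 0, -0.8], 0, 1]
    - [[-0.8, 0, -1], 0, 0]
    - [[-1, 0, -1], 0, -1]
    - [[-1, 0, -1], 0, -1]
    - [[-1, 0, -0.5], 0, -1]
    - [[0, 0, 0], 0, -1]

```text
t: 8.15
position: [0.4491, 0.0702, 0.2049]
eef_rot: [[0.99, 0.139, 0.005], [0.139, -0.99, -0.0], [0.005, 0.001, -1.0]]
ft_force: [0.2, -0.3, -0.5]
opening: 0.0413
gripper_force: 0.0
```

Run:
```python
from h import *
c=cam('wrist'); save(c,'pics/w2.png'); np.savez('w2.npz',**c); s=ctrl.get_state(); print(s['t'],s['position'],s['opening'])
c=cam('top'); save(c,'pics/t2.png'); np.savez('t2.npz',**c)
```

```text
8.2 [0.44978611 0.07017337 0.20417156] 0.03679652556704524
```

View pics/w2.png

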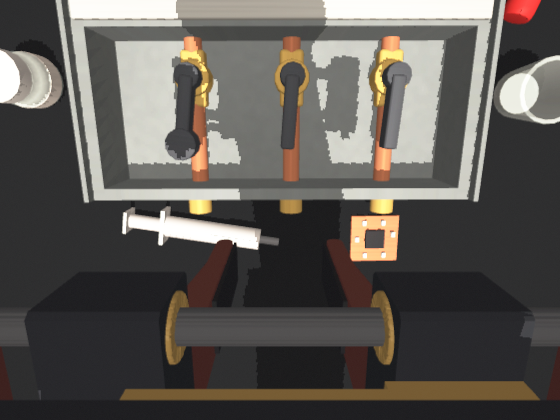

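View pics/t2.png

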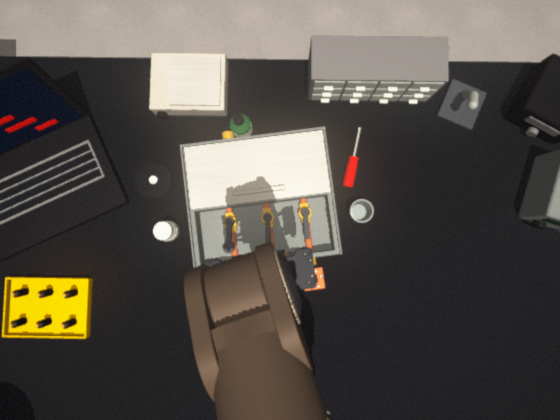

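The wrist view shows the cover fully back. The disc handle is the left one, with its axis at (187,74) and disc at (182,144). The plain handles run from (292,74) to (289,145) and from (398,74) to (390,143). The top view agrees.

Run:
```python
from h import *
c=dict(np.load('w2.npz')); 
f=lambda u,v,z:ray(c,u,v,z).round(4)
a=f(187,74,.051);d=f(182,144,.053)
print('axis',a,'disc',d,np.linalg.norm((d-a)[:2]))
for u in((292,74),(289,145),(398,74),(390,143)): print(u,f(*u,.051))
P=cloud(c); 
for q in((182,144),(187,105),(289,120),(182,142)): print(q,P[q[1],q[0]].round(4))
t=dict(np.load('t2.npz'));img=t['img'].astype(int);Q=cloud(t)
m=((img.min(2)>150)&(Q[...,2]>.05)&(Q[...,2]<.075)).astype(np.uint8); m[:,:170]=0;m[:120]=0;m[:,345:]=0
n,l,s,_=cv2.connectedComponentsWithStats(m); k=1+s[1:,4].argmax()
v,u=np.nonzero(l==k); w=np.array([ray(t,x,y,.066)[:2] for x,y in zip(u,v)],np.float32); print('cover',cv2.minAreaRect(w))
s=ctrl.get_state();R=s['eef_rot'];p=s['position']
print('p',p,'axis tool',(R.T@(a-p)).round(4),'disc tool',(R.T@(d-p)).round(4))
```

```text
axis [0.5409 0.1613 0.051 ] disc [0.483  0.1607 0.053 ] 0.057903108724834514
(292, 74) [0.5531 0.0746 0.051 ]
(289, 145) [0.495  0.0686 0.051 ]
(398, 74) [ 0.5654 -0.0128  0.051 ]
(390, 143) [ 0.509  -0.0184  0.051 ]
(182, 144) [0.4829 0.1611 0.0513]
(187, 105) [0.5161 0.1595 0.0503]
(289, 120) [0.516  0.0716 0.0497]
(182, 142) [0.4848 0.1608 0.0531]
cover ((0.5946340560913086, 0.09115748107433319), (0.2926039397716522, 0.3299323320388794), 7.182305812835693)
p [0.44993853 0.07023823 0.20356361] axis tool [ 0.1023 -0.0776  0.1528] disc tool [ 0.0449 -0.085   0.1507]
```

Request:
carry_out:
  steps:
    - [[0.7, -0.5, 0], 0, -1]
    - [[0.7, -0.5, 0], 0, -1]
    - [[0.7, -0.6, 0.8], 0, -1]
    - [[0, 0, 1], 0, -1]
    - [[0, 0, 1], 0, -1]
    - [[0, 0, 0.8], 0, -1]
    - [[0, 0, 0], 0, -1]
    - [[0, 0, 0], 0, -1]

```text
t: 9.25
position: [0.5052, 0.1269, 0.0953]
eef_rot: [[0.99, 0.139, 0.0], [0.139, -0.99, 0.001], [0.0, -0.0, -1.0]]
ft_force: [-0.4, -0.0, -0.0]
opening: 0.0011
gripper_force: 0.0
```

```bash
cat > rel.py <<'E'
from h import *
s=ctrl.get_state();R=s['eef_rot'];p=s['position'];d=R.T@(p-[.5409,.1613,.051])
print(s['t'],'X,Y rel axis mm',(d[0]*1e3).round(1),(-d[1]*1e3).round(1),'z',p[2].round(4),s['opening'],s['ft_force'])
E
python3 - <<'E'
import rel
from h import *
c=cam('wrist'); save(c,'pics/w3.png')
E
```

```text
9.25 X,Y rel axis mm -40.1 -29.1 z 0.0953 0.0010594075913203113 [-0.37516896 -0.03748923 -0.01536531]
```

View pics/w3.png

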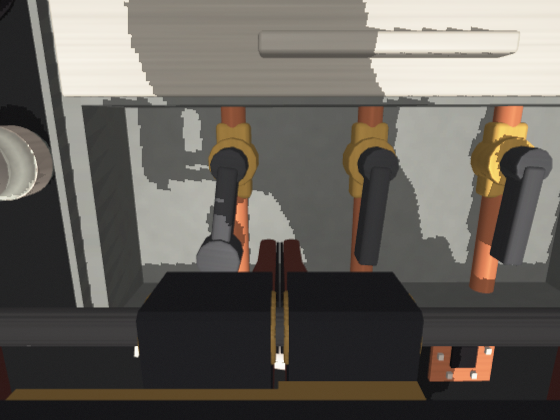

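The shut fingertips (280,245) are between the disc handle (220,255) and the middle plain handle (370,250), with clear space below. I'll lower them and start pushing.

Request:
carry_out:
  steps:
    - [[0, 0, 0.7], 0, -1]
    - [[0, 0, 0.7], 0, -1]
    - [[0, 0, 0.5], 0, -1]
    - [[0, 0, 0], 0, -1]
    - [[0, -0.2, 0], 0, -1]
    - [[0, -0.2, 0], 0, -1]
    - [[0, -0.2, 0], 0, -1]
    - [[0, -0.2, 0], 0, -1]

```text
t: 10.3
position: [0.5013, 0.1501, 0.0385]
eef_rot: [[0.99, 0.139, 0.001], [0.139, -0.99, -0.001], [0.0, 0.001, -1.0]]
ft_force: [1.5, -3.1, 0.7]
opening: 0.0005
gripper_force: 2.2
```

```bash
python3 rel.py
```

```text
10.3 X,Y rel axis mm -40.7 -5.6 z 0.0385 0.0004814053575149894 [ 1.48803652 -3.06765746  0.70338209]
```

Request:
carry_out:
  steps:
    - [[0, -0.25, 0], 0, -1]
    - [[0, -0.25, 0], 0, -1]
    - [[0.15, -0.27, 0], 0, -1]
    - [[0.15, -0.27, 0], 0, -1]
    - [[0.15, -0.12, 0], 0, -1]
    - [[0.15, -0.12, 0], 0, -1]
    - [[0.1, -0.1, 0], 0, -1]
    - [[0.05, 0, 0], 0, -1]

```text
t: 11.3
position: [0.5176, 0.1954, 0.0381]
eef_rot: [[0.99, 0.139, -0.0], [0.139, -0.99, 0.001], [-0.0, -0.001, -1.0]]
ft_force: [-2.0, 1.4, -0.5]
opening: 0.0005
gripper_force: 1.3
```

```bash
python3 rel.py
```

```text
11.3 X,Y rel axis mm -18.4 37.0 z 0.0381 0.0004999379867642463 [-2.02492704  1.40406965 -0.48742421]
```

Still moving freely, so I'll press on gently to the stop.

Request:
carry_out:
  steps:
    - [[0.05, 0, 0], 0, -1]
    - [[0.05, 0, 0], 0, -1]
    - [[0.05, 0, 0], 0, -1]
    - [[0.05, 0, 0], 0, -1]
    - [[0, 0, 0], 0, -1]
    - [[0, 0, 0], 0, -1]
    - [[0, 0, 0], 0, -1]
    - [[0, 0, 0], 0, -1]

```text
t: 12.3
position: [0.5182, 0.1955, 0.038]
eef_rot: [[0.99, 0.14, -0.008], [0.14, -0.99, -0.002], [-0.009, 0.001, -1.0]]
ft_force: [-18.5, -2.4, 14.7]
opening: 0.0006
gripper_force: 9.7
```

```bash
python3 rel.py
```

```text
12.3 X,Y rel axis mm -17.5 37.1 z 0.038 0.0005541058203362722 [-18.47899734  -2.35115853  14.69937271]
```

It has met the stop (18 N). I'll back off, lift and check.

Request:
carry_out:
  steps:
    - [[-0.3, 0, 0], 0, -1]
    - [[-0.5, 0, 0], 0, -1]
    - [[0, 0, -0.8], 0, -1]
    - [[0, 0, -1], 0, -1]
    - [[0, 0.5, -1], 0, -1]
    - [[-0.8, 1, -1], 0, -1]
    - [[-1, 1, -1], 0, -1]
    - [[0, 0, -0.6], 0, -1]

```text
t: 13.3
position: [0.4558, 0.1075, 0.2016]
eef_rot: [[0.991, 0.135, 0.002], [0.135, -0.991, -0.001], [0.002, 0.002, -1.0]]
ft_force: [-0.1, 1.2, 0.0]
opening: 0.0001
gripper_force: 0.0
```

Run:
```python
from h import *
import rel
c=cam('wrist'); save(c,'pics/w4.png')
f=lambda z,u,v:ray(c,u,v,z).round(4)
P=cloud(c); L=(P[...,2]>.076)&(P[...,2]<.09)&(abs(P[...,0]-.61)<.05)&(abs(P[...,1]-.09)<.09)
q=P[L]; print('lip',len(q),cv2.boxPoints(cv2.minAreaRect(q[:,:2].astype(np.float32))), P[L][:,2].mean())
```

```text
13.3 X,Y rel axis mm -91.3 -42.1 z 0.2016 6.510834515541903e-05 [-0.09467029  1.15532769  0.01365787]
lip 485 [[0.5991836  0.15021811]
 [0.61589533 0.03320394]
 [0.6177886  0.03347434]
 [0.6010769  0.15048853]] 0.07856323707236192
```

View pics/w4.png

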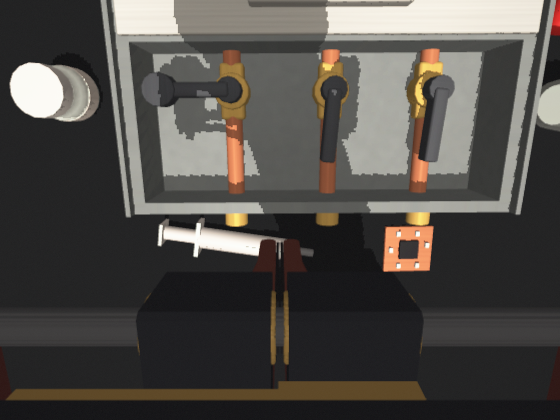

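The disc handle now points straight left, from (235,90) to (158,90). The plain handles are unchanged, the cover is back about 139 mm, and the bystanders in view are in place.

```bash
python3 -c "
from cell import ctrl
print(ctrl.hand_in())"
```

```text
the job is handed in; nothing more can be done
None
```

I pushed the cover back about 139 mm to its rear stop, turned the disc handle fully left against its stop, saw the plain handles unmoved in the last wrist picture, and handed the job in at about 13 s; no verdict was returned.

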